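# Walk the toothbrush rack over the end stops onto the next rail

## Robot

A 7-joint arm with a two-finger parallel gripper is mounted at the origin on the work surface. World frame = base frame: x ahead of the robot, y to its left, z up, the work surface at z = 0. Lengths are in m, angles in degrees, forces in N, time in s.
With the tool pointing down it reaches from about 0.4 to 0.875 m from the base axis. Payload 6.5 kg.
Tool frame: the origin (TCP) lies midway between the tips of the shut fingers; the grasp point (between the pads) lies 19 mm behind it; z points along the fingers, y is the line along which they close (so a half turn about z gives the same grasp; the last joint's range is limited). The gripper opens to 85 mm and grips with 20 to 120 N. Pads are 22 mm wide; open, the fingers measure 114 mm over their backs; the gripper's body (76 mm by 85 mm) begins 54 mm behind the grasp point. The pads swing forward as they close: fully open they stand 13 mm farther back than shut.
Start: joints at [61.524, 30.733, -0.252, 88.115, 0.149, 61.152, -4.079], TCP at [0.271, -0.591, 0.231] pointing down, gripper open.
Joint ranges: [-154.64, 154.64], [-21.42, 123.67], [-72.66, 72.17], [13.99, 137.28], [-74.86, 254.86], [10.95, 109.41], [-158.01, 158.01]. Speed limits (degrees/s): [136.94, 136.94, 180, 180, 180, 180, 180].

## Interface

Orientations are given as a 3x3 rotation matrix whose columns are the frame's x, y, z axes.
In Python, from rig import sense, cams, sign_off gives the robot as it stands. The module is installed in compiled form; this text tells all that it offers.
- The arm moves only by the tool apply_moves, never from a script. Its argument "increments" is a list of rows, each a list of 7 numbers: the shift along the tool's x, y, z as a fraction of full scale, then the turn, a rotation vector about the tool's x, y, z as a fraction of full scale, then the closure, from -1 (fully open) to 1 (shut). In form: [[tx, ty, tz, wx, wy, wz, grip], ...]. A call has 1 to 10 rows; each row is the pose to reach, as a shift and turn from the pose commanded when the call began, along the tool's axes at that moment, turning the shorter way round; what a row does not reach only later rows make up. Full scale, the value 1, is 0.2 m for a shift and 2 pi rad for a turn. A row lasts 1/8 s, in which the tool goes at most 62.5 mm and 10.7 degrees, less where a joint would pass 70% of its speed; a pose out of reach is approached as far as the arm can. A call with a number of a shift or a turn outside -1 to 1 is refused whole. A call with a gripper value outside its range is refused whole. The fingers move at their own pace and stop on an object; "newtons" is the grip in N (left out, the last holds). Time passes only in rows, so rows that repeat a pose let the fingers close. It gives the time, the measured TCP pose, the force, the opening and the grip force at its end, in the units of the state.
- sense(): the state, without advancing time (a new reading comes with each control period).
- cams.read_camera(name): name is "scene" or "top"; returns (picture, depth): 420x560x3 uint8, red, green, blue; 420x560 float32, m along the optical axis (not along the pixel's ray), 0 where there is no reading.
- cams.camera_info(name): a dict with "fx", "fy", "cx", "cy" (pixels), "dist_coeffs" ([k1, k2, p1, p2, k3] as OpenCV has them; the pictures are not rectified), "R" (3x3) and "t" (3): a world point X has camera coordinates R X + t. Camera axes: x right, y down, z forward; pixel columns grow to the right and rows downward; lengths in m; the calibration is good to about 2 mm. A picture is of the moment at which its call begins. camera_info takes no time and is no camera call.
- sign_off(): hands the job in; it is judged then, once.
The state is a dict: "t": time; "joints": joint angles; "dq": joint speeds; "effort": joint torques, N m; "tcp_pos": TCP position; "eef_rot": TCP orientation; "wrist_force": force on the tool from outside, world axes, zero at the start; "torque": the same for the moment, N m; "gripper_width": opening from 0.0 (shut) to 1.0 (fully open); "gripper_force": force on a finger pad.
Only numpy, scipy, OpenCV 4.12 (cv2) and the standard library are available. Lean on these libraries where they do the work, as an engineer would, in place of code of your own. Each camera call takes 0.05 s, during which the arm holds its last target. There are 200 camera calls.

## Task

The orange toothbrush rack hangs by two hooks on one of the two rails; move it, with both toothbrushes still in it, over the end stops onto the other rail and slide it along until it hangs fully down there and touches the far end stop. Its old plastic is brittle, so do not pinch it or drop it: press a fingertip down in the tray at one end to tip the opposite hook up and over, then do the same with the other tray for the second hook, and leave everything else where it is.

Things in the scene. Friction and masses are not known exactly. Their poses are not given: they have to be found in the camera images.
- rack: orange plastic rack, 200 mm long, 0.2 to 0.35 kg. Origin midway along it, under its hooks, where they bear on the rail's top edge. x away from the robot across the rail, y along the rail, z up. Its 4 mm back plate (z = 10 to -45 mm) hangs before the rail, at x = -8.5. Comb for brushes between the trays, x to -50. Slack hooks let it nod about 5 degrees. It slides easily.
- tray_left (a point): left (+y) end tray of the rack, an open box for a fingertip: inside 43 mm along the rail (y = 54 to 97 mm in the rack's frame), 39 mm across (x = -10.5 to -49.5), walls 3 mm thick and 22 mm high. This point: middle of its floor (z = -12). Pressing it down tips the rack about the outer edge of the left hook and raises the right hook.
- tray_right (a point): right (-y) end tray of the rack, an open box for a fingertip: inside 43 mm along the rail (-y = 54 to 97 mm in the rack's frame), 39 mm across (x = -10.5 to -49.5), walls 3 mm thick and 22 mm high. This point: middle of its floor (z = -12). Pressing it down raises the left hook.
- hook_left (a point): left hook, middle of the underside of its roof, y = 28 mm in the rack's frame. An upside-down channel 18 mm long (y = 19 to 37), roof 4 mm thick, 13 mm wide inside over the 10 mm rail; its back leg reaches to z = -34 mm, so raised less than that it still straddles the rail. Tipping the rack by 0.25 rad lifts the raised hook's lowest edge 14 mm, over the pins.
- hook_right (a point): right hook, the mirror image, y = -28 mm in the rack's frame
- rail_a: steel rail on which the rack starts: flat bar 10 mm thick (x), 36 mm high, 230 mm long (y), on two posts. Origin on the work surface under its middle; y along the rail, z up; top edge at z = 205 mm. End stops: round pins 10 mm thick at y = +-110 mm, 11 mm above the top edge. A hook meets a pin when the rack's middle is 68 mm from the rail's middle.
- rail_b: the other rail, the same in every way, in line with rail_a, 238 mm from middle to middle, 8 mm gap between their ends; to the left or to the right. Its far end is the one away from rail_a. The pair of pins at the joint spans 28 mm; the hooks are 38 mm apart inside, so the rack can hang across the joint, one hook on either rail.
- brush_blue: blue toothbrush, 150 mm long, hanging upright in a slot of the rack's comb. Origin in its middle under its head (16 mm wide, 30 mm high), which rests on the comb; the handle hangs 120 mm down. It belongs at y = -36, x = -20 to -42, z = -16 mm in the rack's frame.
- brush_green: green toothbrush, as the blue one, at y = 12 mm
- ledge: low painted brick upstand 940 mm long, 154 mm high, behind the rails, parallel to them, with the pink ceramic shelf (500 mm long, its top 75 mm up) on its front. Origin on the work surface under the middle of the bricks; the rails stand 200 mm before it (-x).
- soap: yellow soap bar on the pink shelf, leave alone
- tin: round aluminium tin with a press-button lid on the pink shelf, leave alone
- tumbler: clear glass tumbler, 88 mm high, on the pink shelf, leave alone
- tweezers: chrome tweezers on the pink shelf, leave alone
- lotion: green pump bottle, 192 mm high, on the washstand, leave alone
- nailbrush: wooden nail brush, 32 mm high, on the washstand before the rails, leave alone
- jar: amber jar, 55 mm high, on the washstand before the rails, leave alone

How it is judged:
By the outcome, as a careful person would: the job done as asked, in the order asked, and still so for the second after the job is handed in, with the robot touching nothing.
It also fails if it takes over 58 s, if anything falls off the work surface, if the arm or the gripper's body presses on something with over 40 N, if the wrist force passes 120 N, or if a joint passes its speed limit or range.

## Working session

There is one attempt and no reset: what is moved stays moved. The work goes in short steps, Python scripts to look and compute and a tool call to move; the robot and the scene stay as the last step left them, time stands still between calls to the robot, and variables do not carry over. Pictures are saved under pics/ and viewed, at most 10 in all, crops included, and the job is handed in when it is done.

Besides the shell and the picture viewer there is one more tool, called after "Emit:" as a command line: name --pt "numbers of a row" for each row, then --argument value for the rest. apply_moves: Moves the arm, as the interface text tells. Shift numbers are shares of 0.2 m and turn numbers shares of 2 pi rad, none past 1 either way. Its arguments: {"type":"object","properties":{"increments":{"type":"array","items":{"type":"array","items":{"type":"number","minimum":-1,"maximum":1}}},"newtons":{"type":"number"}},"required":["increments"]}

```bash
mkdir -p pics
python3 - <<'E'
from rig import sense,cams
import cv2,numpy as np
for n in("scene","top"):
    p,d=cams.read_camera(n); cv2.imwrite(f"pics/{n}0.png",p[:,:,::-1]); np.savez(f"{n}0.npz",p=p,d=d)
    c=cams.camera_info(n); print(n,{k:np.round(v,4).tolist() for k,v in c.items()})
s=sense(); print({k:np.round(v,3).tolist() for k,v in s.items()})
E
```

```text
scene {'fx': 408.6364, 'fy': 408.6364, 'cx': 286.9011, 'cy': 209.0793, 'dist_coeffs': [-0.0387, 0.0, 0.0, 0.0, 0.0], 'R': [[0.7572, 0.6532, 0.0045], [0.5326, -0.6135, -0.583], [-0.3781, 0.4439, -0.8124]], 't': [-0.4877, -0.1466, 1.1559]}
top {'fx': 460.8283, 'fy': 460.8283, 'cx': 277.6715, 'cy': 205.6065, 'dist_coeffs': [-0.0772, 0.0, 0.0, 0.0, 0.0], 'R': [[0.023, -0.9994, -0.0265], [-0.9869, -0.0185, -0.1603], [0.1597, 0.0299, -0.9867]], 't': [0.1324, 0.59, 1.2235]}
{'t': 0.1, 'joints': [61.525, 30.775, -0.254, 88.164, 0.149, 61.151, -4.08], 'dq': [0.088, -0.062, 0.027, -0.244, 0.045, 0.008, -0.066], 'effort': [0.002, -58.456, 1.051, -25.978, 0.013, 0.005, 0.0], 'tcp_pos': [0.271, -0.59, 0.23], 'eef_rot': [[0.909, 0.418, -0.001], [0.418, -0.909, 0.001], [-0.0, -0.002, -1.0]], 'wrist_force': [-0.081, 0.744, 0.5], 'torque': [0.022, 0.014, -0.016], 'gripper_force': 0.0, 'gripper_width': 1.0}
```

View pics/scene0.png

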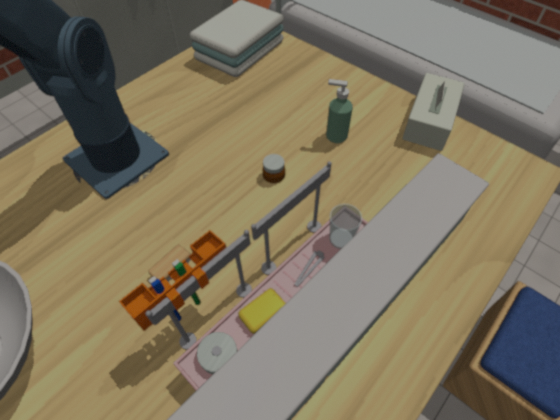

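View pics/top0.png

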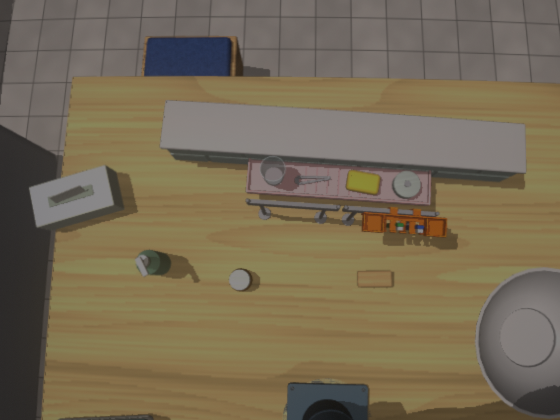

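```bash
cat > h.py <<'E'
import numpy as np,cv2
from rig import sense,cams
def cal(n):
    c=cams.camera_info(n)
    return np.array([[c['fx'],0,c['cx']],[0,c['fy'],c['cy']],[0,0,1.]]),np.array(c['dist_coeffs']),np.array(c['R']),np.array(c['t'])
def cloud(n,d):
    K,D,R,t=cal(n); h,w=d.shape
    uv=np.stack(np.meshgrid(np.arange(w),np.arange(h)),-1).reshape(-1,1,2).astype(float)
    r=cv2.undistortPoints(uv,K,D).reshape(-1,2)
    P=np.c_[r,np.ones(len(r))]*d.reshape(-1,1)
    W=((P-t)@R).reshape(h,w,3); W[d==0]=np.nan; return W
def plane(n,uv,z):
    K,D,R,t=cal(n)
    r=cv2.undistortPoints(np.array(uv,float).reshape(-1,1,2),K,D).reshape(-1,2)
    d=np.c_[r,np.ones(len(r))]@R; C=-R.T@t
    return C+d*((z-C[2])/d[:,2])[:,None]
def orange(p):
    h=cv2.cvtColor(p,cv2.COLOR_RGB2HSV); return (h[...,0]<14)&(h[...,1]>200)&(h[...,2]>90)
E
python3 - <<'E'
from h import *
for n in("top","scene"):
    f=np.load(n+"0.npz");p,d=f['p'],f['d'];W=cloud(n,d)
    hs=cv2.cvtColor(p,cv2.COLOR_RGB2HSV)
    m=(hs[...,1]<60)&(np.abs(W[...,2]-.205)<.008)&(W[...,0]>.3)&(W[...,0]<.6)
    v,u=np.nonzero(m);Q=W[m]; print(n,"rail pts",len(Q),Q.mean(0).round(4))
    if len(Q)>20:
        k=np.polyfit(Q[:,1],Q[:,0],1); r=Q[:,0]-np.polyval(k,Q[:,1]); g=abs(r)<.008
        k=np.polyfit(Q[g,1],Q[g,0],1); y=np.sort(Q[g,1]); print("x=%.4f*y+%.4f"%tuple(k),"y",y[[0,-1]],"gaps",[(y[i].round(4),y[i+1].round(4)) for i in np.nonzero(np.diff(y)>.004)[0]], "z med",np.median(Q[g,2]))
    m=W[...,2]>.213
    m&=(hs[...,1]<60)&(abs(W[...,0]-.45)<.12)&(W[...,2]<.235); print("pins",W[m].round(3).tolist()[:40])
    o=orange(p)&(W[...,2]>.12); v,u=np.nonzero(o); Q=W[o]; print("orange",len(Q),"min",np.percentile(Q,1,axis=0).round(4),"max",np.percentile(Q,99,axis=0).round(4))
    top=o&(W[...,2]>.205); print("top orange",W[top].min(0).round(4),W[top].max(0).round(4),np.percentile(W[o][:,2],[50,90,99]))
b=cv2.resize(np.load("top0.npz")['p'][180:270,230:470],None,fx=3.3,fy=3.3,interpolation=cv2.INTER_CUBIC); cv2.imwrite("pics/topc.png",b[:,:,::-1])
E
```

```text
top rail pts 768 [ 0.5601 -0.0042  0.2043]
x=0.0527*y+0.5619 y [-0.24526785  0.21680516] gaps [(np.float64(-0.2056), np.float64(-0.1852)), (np.float64(-0.1501), np.float64(-0.1295)), (np.float64(-0.0186), np.float64(-0.0075))] z med 0.20429736121983144
pins [[0.564, -0.005, 0.216], [0.564, -0.007, 0.217], [0.565, -0.022, 0.214], [0.562, -0.007, 0.215], [0.563, -0.019, 0.214], [0.562, -0.024, 0.217], [0.562, -0.026, 0.215], [0.56, -0.005, 0.215], [0.56, -0.007, 0.214], [0.56, -0.019, 0.213], [0.56, -0.021, 0.215], [0.56, -0.024, 0.216], [0.56, -0.026, 0.214], [0.557, -0.021, 0.216], [0.558, -0.024, 0.215], [0.558, -0.026, 0.214], [0.552, -0.239, 0.216], [0.552, -0.242, 0.216], [0.549, -0.239, 0.217], [0.549, -0.242, 0.215], [0.55, -0.244, 0.215], [0.547, -0.239, 0.215], [0.547, -0.241, 0.217], [0.547, -0.244, 0.217], [0.52, -0.2, 0.215], [0.52, -0.203, 0.215], [0.52, -0.205, 0.213], [0.514, -0.147, 0.216], [0.514, -0.155, 0.214], [0.514, -0.157, 0.213], [0.512, -0.15, 0.215], [0.512, -0.152, 0.215], [0.512, -0.154, 0.216], [0.509, -0.154, 0.216], [0.51, -0.205, 0.214], [0.508, -0.197,
[... 958 characters left out ...]
216], [0.562, -0.022, 0.218], [0.561, -0.019, 0.214], [0.56, -0.025, 0.216], [0.561, -0.024, 0.216], [0.562, -0.023, 0.216], [0.563, -0.021, 0.216], [0.564, -0.019, 0.214], [0.561, -0.027, 0.216], [0.563, -0.026, 0.217], [0.563, -0.024, 0.216], [0.564, -0.022, 0.214], [0.565, -0.021, 0.213], [0.561, -0.027, 0.214], [0.564, -0.027, 0.216], [0.564, -0.025, 0.214], [0.565, -0.023, 0.213], [0.564, -0.028, 0.214], [0.565, -0.026, 0.213], [0.567, -0.025, 0.213], [0.51, -0.145, 0.214], [0.509, -0.149, 0.215], [0.511, -0.148, 0.217]]
orange 734 min [ 0.4977 -0.2608  0.1798] max [ 0.5656 -0.066   0.2162]
top orange [ 0.4969 -0.2629  0.2053] [ 0.5651 -0.0655  0.2174] [0.20148012 0.21360161 0.21622154]
```

View pics/topc.png

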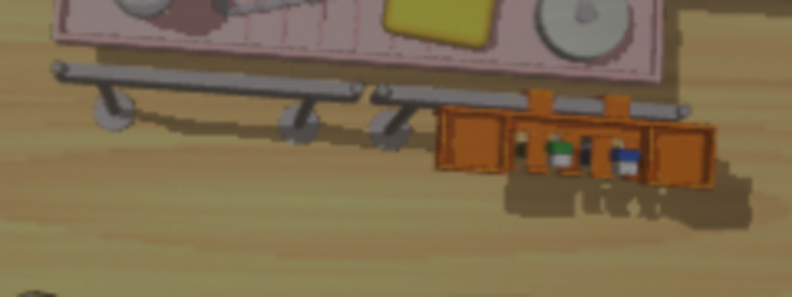

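Emit:
apply_moves --pt "0 0 -0.2 0 0 0 1" --pt "0.1 -0.06 -0.3 0 0 0.015 1" --pt "0.27 -0.16 -0.3 0 0 0.035 1" --pt "0.45 -0.26 -0.3 0 0 0.055 1" --pt "0.63 -0.36 -0.3 0 0 0.077 1" --pt "0.8 -0.46 -0.3 0 0 0.077 1" --pt "0.9 -0.52 -0.3 0 0 0.077 1" --pt "0.934 -0.54 -0.3 0 0 0.077 1"

```text
t: 1.1
tcp_pos: [0.397, -0.4129, 0.291]
eef_rot: [[0.999, -0.05, -0.0], [-0.05, -0.999, 0.001], [-0.0, -0.001, -1.0]]
wrist_force: [-0.1, -0.2, -0.2]
gripper_width: -0.003
gripper_force: 0.0
```

```bash
cat >> h.py <<'E'
O=np.array([.562,-.015,.205]);e=np.array([.0524,.9986,0]);nv=np.array([.9986,-.0524,0])
def where():
    s=sense();p=s['tcp_pos']-O
    print("t %.2f s %.1f n %.1f z %.1f"%(s['t'],p@e*1e3,p@nv*1e3,p[2]*1e3),"F(s,n,z)",np.round([s['wrist_force']@e,s['wrist_force']@nv,s['wrist_force'][2]],1),"w",round(float(s['gripper_width']),2))
    return s
def to(sv,n,z):
    s=where(); P=O+(sv*e+n*nv)/1e3+[0,0,z/1e3]
    print("units",((P-s['tcp_pos'])@np.array(s['eef_rot'])/.2).round(4)); print(np.round(s['eef_rot'],4).tolist())
E
python3 -c "
from h import *
to(-225.5,-30,50)"
```

```text
t 1.10 s -406.0 n -143.9 z 86.0 F(s,n,z) [-0.3 -0.1 -0.2] w -0.0
units [ 0.5717 -0.9011  0.1805]
[[0.9987, -0.0503, -0.0002], [-0.0503, -0.9987, 0.0009], [-0.0003, -0.0009, -1.0]]
```

Emit:
apply_moves --pt "0.06 -0.1 0 0 0 0 1" --pt "0.18 -0.28 0 0 0 0 1" --pt "0.32 -0.5 0.04 0 0 0 1" --pt "0.45 -0.7 0.08 0 0 0 1" --pt "0.54 -0.85 0.14 0 0 0 1" --pt "0.572 -0.901 0.18 0 0 0 1" --pt "0.572 -0.901 0.18 0 0 0 1" --pt "0.572 -0.901 0.18 0 0 0 1"

```text
t: 2.1
tcp_pos: [0.5189, -0.2429, 0.2556]
eef_rot: [[0.998, -0.056, -0.0], [-0.056, -0.998, -0.001], [-0.0, 0.001, -1.0]]
wrist_force: [0.0, -0.5, -0.9]
gripper_width: 0.001
gripper_force: 0.0
```

Run:
```python
from h import *
where()
p,d=cams.read_camera("scene"); cv2.imwrite("pics/s1.png",cv2.resize(p[180:380,70:350],None,fx=2.8,fy=2.8)[:,:,::-1])
```

```text
t 2.10 s -229.9 n -31.1 z 50.6 F(s,n,z) [-0.5  0.1 -0.9] w 0.0
```

View pics/s1.png

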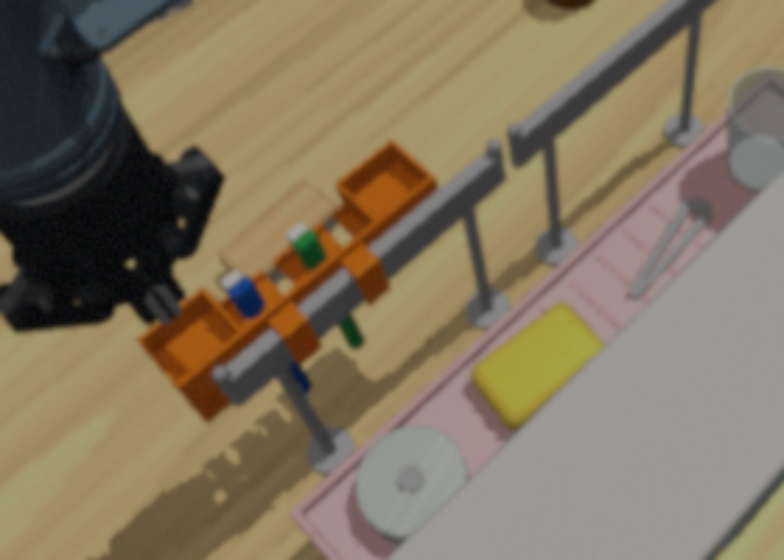

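```bash
python3 -c "
from h import *
to(-225.5,-31,-8)"
```

```text
t 2.15 s -229.8 n -31.0 z 50.7 F(s,n,z) [0.1 0.6 0.5] w 0.0
units [-1.000e-04 -2.190e-02  2.935e-01]
[[0.9984, -0.056, 0.0001], [-0.056, -0.9984, -0.0013], [0.0002, 0.0012, -1.0]]
```

Emit:
apply_moves --pt "0 -0.012 0.06 0 0 0 1" --pt "0 -0.022 0.13 0 0 0 1" --pt "0 -0.022 0.2 0 0 0 1" --pt "0 -0.022 0.25 0 0 0 1" --pt "0 -0.022 0.28 0 0 0 1" --pt "0 -0.022 0.293 0 0 0 1" --pt "0 -0.022 0.293 0 0 0 1"

```text
t: 3.02
tcp_pos: [0.5202, -0.2362, 0.1968]
eef_rot: [[0.999, -0.053, 0.0], [-0.053, -0.999, -0.0], [0.0, 0.0, -1.0]]
wrist_force: [-0.2, 0.6, 0.7]
gripper_width: -0.0
gripper_force: 0.0
```

```bash
python3 -c "
from h import *
to(-225.5,-31,-8)"
```

```text
t 3.02 s -223.1 n -30.1 z -8.2 F(s,n,z) [ 0.6 -0.3  0.7] w -0.0
units [-0.0043  0.0119 -0.0011]
[[0.9986, -0.0529, 0.0002], [-0.0529, -0.9986, -0.0001], [0.0002, 0.0001, -1.0]]
```

Emit:
apply_moves --pt "0 -0.03 0 0 0 0 1" --pt "0 -0.08 0 0 0 0 1" --pt "0 -0.14 0 0 0 0 1" --pt "0 -0.2 0 0 0 0 1" --pt "0 -0.26 0 0 0 0 1" --pt "0 -0.32 0 0 0 0 1" --pt "0 -0.38 0 0 0 0 1" --pt "0 -0.43 0 0 0 0 1" --pt "0 -0.46 0 0 0 0 1" --pt "0 -0.475 0 0 0 0 1"

```text
t: 4.28
tcp_pos: [0.5251, -0.141, 0.1967]
eef_rot: [[0.999, -0.053, -0.0], [-0.053, -0.999, -0.0], [-0.0, 0.0, -1.0]]
wrist_force: [0.5, -1.8, 0.6]
gripper_width: -0.002
gripper_force: 1.0
```

```bash
cat >> h.py <<'E'
def rack():
    # orange extent in s (rack 200 mm), plus heights at the two ends
    for n in("top","scene"):
        p,d=cams.read_camera(n);W=cloud(n,d);o=orange(p)&(W[...,2]>.14)&(W[...,2]<.26)
        Q=(W[o]-O)@np.c_[e,nv,[0,0,1]]*1e3; a,b=np.percentile(Q[:,0],[.5,99.5])
        zl=[np.percentile(Q[np.abs(Q[:,0]-c)<14,2],95).round(1) if (np.abs(Q[:,0]-c)<14).any() else None for c in(a+12,(a+b)/2,b-12)]
        print(n,len(Q),"s %.1f..%.1f mid %.1f"%(a,b,(a+b)/2),"ztop R,M,L",zl,"n",np.percentile(Q[:,1],[1,99]).round(1))
    return p
E
python3 -c "
from h import *
where();rack();where()"
```

```text
t 4.28 s -127.7 n -30.2 z -8.3 F(s,n,z) [-1.8  0.6  0.6] w -0.0
top 78 s -142.7..3.6 mid -69.5 ztop R,M,L [np.float64(5.0), np.float64(-14.3), np.float64(10.2)] n [-52.7   0.2]
scene 868 s -157.9..38.4 mid -59.7 ztop R,M,L [np.float64(10.6), np.float64(9.5), np.float64(9.0)] n [-52.   11.1]
t 4.38 s -127.6 n -30.4 z -8.5 F(s,n,z) [-1.  -0.1  0.1] w 0.0
```

Emit:
apply_moves --pt "0 0.01 0.015 0 0 0 1" --pt "0 0.01 0.03 0 0 0 1" --pt "0 0.01 0.04 0 0 0 1" --pt "0 0.01 0.05 0 0 0 1" --pt "0 0.01 0.058 0 0 0 1" --pt "0 0.01 0.063 0 0 0 1"

```text
t: 5.12
tcp_pos: [0.5258, -0.1426, 0.1852]
eef_rot: [[0.999, -0.053, 0.001], [-0.053, -0.999, 0.001], [0.001, -0.001, -1.0]]
wrist_force: [-2.6, 2.7, 11.8]
gripper_width: 0.003
gripper_force: 5.8
```

```bash
python3 -c "
from h import *
where();p=rack();where();cv2.imwrite('pics/s2.png',cv2.resize(p[180:380,70:350],None,fx=2.8,fy=2.8)[:,:,::-1])"
```

```text
t 5.12 s -129.4 n -29.5 z -19.8 F(s,n,z) [ 2.6 -2.8 11.8] w 0.0
top 378 s -140.8..22.2 mid -59.3 ztop R,M,L [np.float64(2.2), np.float64(-8.8), np.float64(6.0)] n [-53.1   2.4]
scene 991 s -156.4..37.0 mid -59.7 ztop R,M,L [np.float64(2.8), np.float64(14.4), np.float64(29.0)] n [-54.1  10.9]
t 5.22 s -129.4 n -29.5 z -19.9 F(s,n,z) [ 1.8 -2.7  9.8] w -0.0
```

View pics/s2.png

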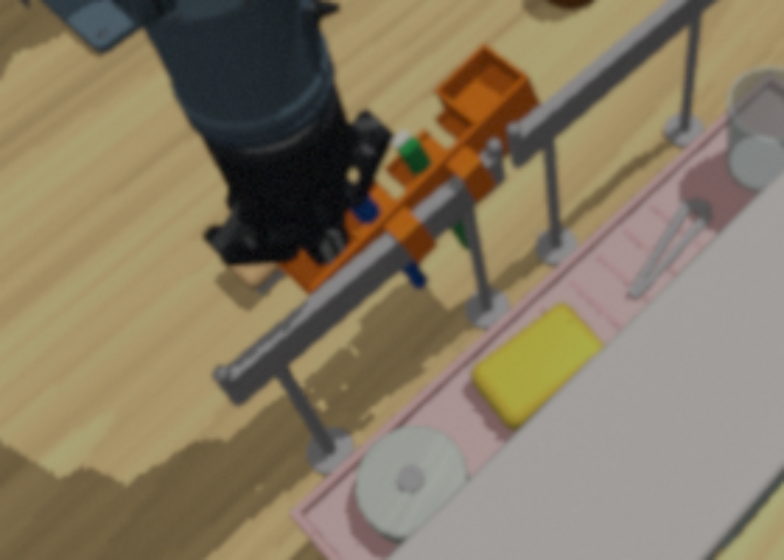

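Emit:
apply_moves --pt "0 0 0.006 0 0 0 1" --pt "0 0 0.011 0 0 0 1" --pt "0 0 0.017 0 0 0 1" --pt "0 0 0.017 0 0 0 1"

```text
t: 5.72
tcp_pos: [0.5262, -0.1432, 0.1817]
eef_rot: [[0.999, -0.053, 0.003], [-0.053, -0.999, 0.0], [0.003, -0.0, -1.0]]
wrist_force: [1.0, 0.4, 7.5]
gripper_width: 0.001
gripper_force: 3.8
```

```bash
python3 -c "
from h import *
where();p=rack();where()"
```

```text
t 5.72 s -129.9 n -29.0 z -23.3 F(s,n,z) [0.4 0.9 7.5] w 0.0
top 363 s -140.3..19.6 mid -60.3 ztop R,M,L [np.float64(0.6), np.float64(10.5), np.float64(18.2)] n [-54.7   2.8]
scene 1140 s -156.2..37.9 mid -59.1 ztop R,M,L [np.float64(-4.1), np.float64(19.0), np.float64(41.5)] n [-54.7  10.9]
t 5.83 s -129.9 n -29.0 z -23.3 F(s,n,z) [ 0.8 -0.7  7.6] w -0.0
```

Emit:
apply_moves --pt "0 -0.01 0.003 0 0 0 1" --pt "0 -0.03 0.004 0 0 0 1" --pt "0 -0.065 0.004 0 0 0 1" --pt "0 -0.1 0.004 0 0 0 1" --pt "0 -0.14 0.004 0 0 0 1" --pt "0 -0.18 0.004 0 0 0 1" --pt "0 -0.215 0.004 0 0 0 1" --pt "0 -0.25 0.004 0 0 0 1" --pt "0 -0.275 0.004 0 0 0 1" --pt "0 -0.29 0.004 0 0 0 1"

```text
t: 7.08
tcp_pos: [0.5287, -0.0882, 0.181]
eef_rot: [[0.998, -0.055, 0.002], [-0.055, -0.998, -0.003], [0.002, 0.003, -1.0]]
wrist_force: [-2.0, -5.8, 9.5]
gripper_width: 0.002
gripper_force: 6.6
```

```bash
python3 -c "
from h import *
where();p=rack();where();cv2.imwrite('pics/s3.png',cv2.resize(p[130:330,100:380],None,fx=2.8,fy=2.8)[:,:,::-1])"
```

```text
t 7.08 s -74.9 n -29.5 z -24.0 F(s,n,z) [-5.9 -1.7  9.5] w 0.0
top 312 s -79.9..70.6 mid -4.7 ztop R,M,L [np.float64(0.7), np.float64(-3.1), np.float64(20.9)] n [-53.7   4.1]
scene 1069 s -99.3..92.3 mid -3.5 ztop R,M,L [np.float64(-8.9), np.float64(20.6), np.float64(46.4)] n [-53.1  10.6]
t 7.17 s -74.0 n -29.4 z -24.0 F(s,n,z) [-3.8 -0.6  8.5] w -0.0
```

View pics/s3.png

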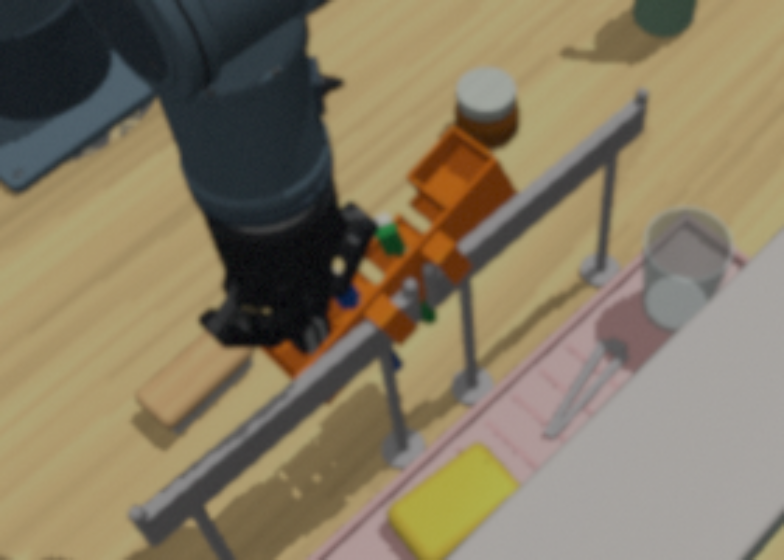

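Emit:
apply_moves --pt "0 -0.01 0 0 0 0 1" --pt "0 -0.02 0 0 0 0 1" --pt "0 -0.025 0 0 0 0 1" --pt "0 -0.025 0 0 0 0 1"

```text
t: 7.68
tcp_pos: [0.529, -0.0827, 0.1809]
eef_rot: [[0.998, -0.055, 0.002], [-0.055, -0.998, -0.002], [0.002, 0.002, -1.0]]
wrist_force: [-1.0, -5.2, 8.0]
gripper_width: -0.001
gripper_force: 5.4
```

```bash
python3 -c "
from h import *
where();p=rack();where()"
```

```text
t 7.67 s -69.4 n -29.4 z -24.1 F(s,n,z) [-5.2 -0.7  8. ] w -0.0
top 285 s -72.3..75.7 mid 1.7 ztop R,M,L [np.float64(-1.9), np.float64(-1.9), np.float64(21.6)] n [-53.7   4.6]
scene 1077 s -94.4..96.5 mid 1.1 ztop R,M,L [np.float64(-10.1), np.float64(21.8), np.float64(47.2)] n [-53.   10.6]
t 7.78 s -69.4 n -29.4 z -24.2 F(s,n,z) [-4.4 -0.9  8.4] w -0.0
```

Emit:
apply_moves --pt "0 0 -0.006 0 0 0 1" --pt "0 0 -0.012 0 0 0 1" --pt "0 0.003 -0.018 0 0 0 1" --pt "0 0.006 -0.024 0 0 0 1" --pt "0 0.009 -0.03 0 0 0 1" --pt "0 0.012 -0.036 0 0 0 1" --pt "0 0.015 -0.043 0 0 0 1" --pt "0 0.018 -0.05 0 0 0 1" --pt "0 0.02 -0.06 0 0 0 1" --pt "0 0.02 -0.075 0 0 0 1"

```text
t: 9.02
tcp_pos: [0.5275, -0.0843, 0.1946]
eef_rot: [[0.999, -0.053, -0.001], [-0.053, -0.999, 0.0], [-0.001, -0.0, -1.0]]
wrist_force: [-0.7, 0.1, 0.9]
gripper_width: 0.003
gripper_force: 0.0
```

```bash
python3 -c "
from h import *
where();p=rack();where()"
```

```text
t 9.03 s -71.0 n -30.8 z -10.4 F(s,n,z) [ 0.1 -0.7  0.9] w 0.0
top 27 s -69.8..66.4 mid -1.7 ztop R,M,L [np.float64(7.5), np.float64(-14.5), np.float64(8.3)] n [-53.    0.9]
scene 734 s -94.7..101.6 mid 3.4 ztop R,M,L [np.float64(11.1), np.float64(7.8), np.float64(8.4)] n [-51.9  11. ]
t 9.12 s -71.0 n -30.4 z -10.1 F(s,n,z) [ 0.8 -0.1  0.1] w 0.0
```

Emit:
apply_moves --pt "0 0 -0.1 0 0 0 1" --pt "0 0 -0.25 0 0 0 1" --pt "0 -0.04 -0.33 0 0 0 1" --pt "0 -0.15 -0.33 0 0 0 1" --pt "0 -0.3 -0.33 0 0 0 1" --pt "0 -0.45 -0.33 0 0 0 1" --pt "0 -0.6 -0.33 0 0 0 1" --pt "0 -0.7 -0.33 0 0 0 1" --pt "0 -0.745 -0.33 0 0 0 1" --pt "0 -0.745 -0.3 0 0 0 1"

```text
t: 10.38
tcp_pos: [0.5361, 0.0649, 0.2548]
eef_rot: [[0.999, -0.052, 0.0], [-0.052, -0.999, 0.0], [0.0, -0.0, -1.0]]
wrist_force: [0.2, -0.4, -0.5]
gripper_width: 0.002
gripper_force: 0.0
```

```bash
python3 -c "
from h import *
where();p=rack();to(77,-31,-8);cv2.imwrite('pics/s4.png',cv2.resize(p[130:330,100:380],None,fx=2.8,fy=2.8)[:,:,::-1])"
```

```text
t 10.38 s 78.4 n -30.0 z 49.8 F(s,n,z) [-0.4  0.2 -0.5] w 0.0
top 14 s -87.9..-67.7 mid -77.8 ztop R,M,L [np.float64(7.5), np.float64(7.5), np.float64(7.5)] n [-53.9 -37.5]
scene 1134 s -94.6..101.4 mid 3.4 ztop R,M,L [np.float64(11.0), np.float64(10.6), np.float64(8.4)] n [-51.7  10.8]
t 10.47 s 76.8 n -30.7 z 48.9 F(s,n,z) [0.2 0.4 0.1] w -0.0
units [-0.0012 -0.0014  0.2844]
[[0.9985, -0.054, -0.0017], [-0.054, -0.9985, -0.0009], [-0.0017, 0.001, -1.0]]
```

View pics/s4.png

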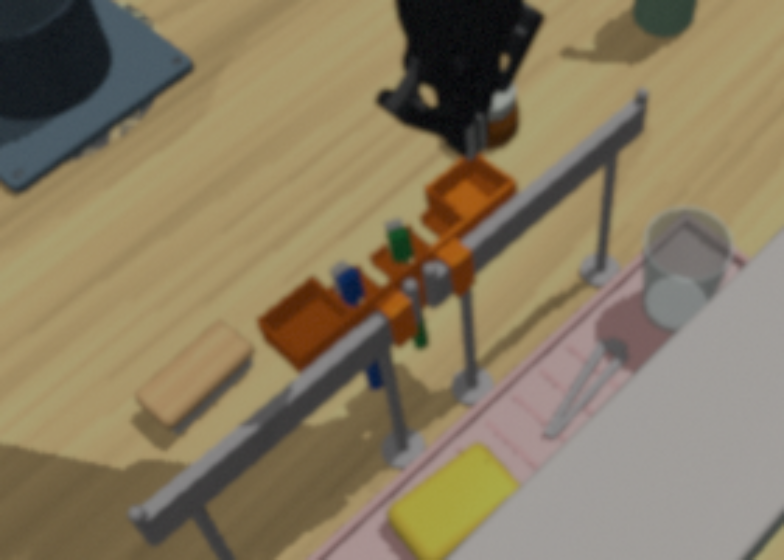

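Emit:
apply_moves --pt "0 0 0.06 0 0 0 1" --pt "0 0 0.14 0 0 0 1" --pt "0 0 0.21 0 0 0 1" --pt "0 -0.002 0.26 0 0 0 1" --pt "0 -0.01 0.285 0 0 0 1" --pt "0 -0.025 0.3 0 0 0 1" --pt "0 -0.035 0.317 0 0 0 1" --pt "0 -0.035 0.334 0 0 0 1" --pt "0 -0.035 0.35 0 0 0 1" --pt "0 -0.035 0.358 0 0 0 1"

```text
t: 11.72
tcp_pos: [0.5369, 0.0712, 0.1836]
eef_rot: [[0.999, -0.053, 0.001], [-0.053, -0.999, -0.0], [0.001, 0.0, -1.0]]
wrist_force: [0.4, -1.0, 5.8]
gripper_width: -0.0
gripper_force: 2.5
```

```bash
python3 -c "
from h import *
where();p=rack();where()"
```

```text
t 11.72 s 84.7 n -29.5 z -21.4 F(s,n,z) [-1.   0.5  5.8] w -0.0
top 47 s -86.9..-44.4 mid -65.6 ztop R,M,L [np.float64(18.7), np.float64(22.8), np.float64(23.2)] n [-54.8 -26.9]
scene 1067 s -93.1..101.9 mid 4.4 ztop R,M,L [np.float64(33.1), np.float64(18.2), np.float64(2.9)] n [-51.7  10.8]
t 11.82 s 84.9 n -29.9 z -21.6 F(s,n,z) [-0.4 -0.6  2.7] w -0.0
```

Emit:
apply_moves --pt "0 0 0.008 0 0 0 1" --pt "0 0 0.015 0 0 0 1" --pt "0 -0.006 0.023 0 0 0 1" --pt "0 -0.012 0.023 0 0 0 1" --pt "0 -0.012 0.023 0 0 0 1"

```text
t: 12.45
tcp_pos: [0.5366, 0.0734, 0.1787]
eef_rot: [[0.999, -0.053, 0.0], [-0.053, -0.999, -0.0], [0.0, 0.0, -1.0]]
wrist_force: [-0.3, -1.4, 4.0]
gripper_width: -0.002
gripper_force: 2.4
```

```bash
python3 -c "
from h import *
where();p=rack();where()"
```

```text
t 12.45 s 87.0 n -30.0 z -26.3 F(s,n,z) [-1.4 -0.3  4. ] w -0.0
top 64 s -88.2..-41.9 mid -65.0 ztop R,M,L [np.float64(24.1), np.float64(20.6), np.float64(29.0)] n [-55.  -23.4]
scene 1084 s -92.2..100.8 mid 4.3 ztop R,M,L [np.float64(45.4), np.float64(23.7), np.float64(-4.5)] n [-52.6  10.5]
t 12.55 s 87.0 n -30.0 z -26.3 F(s,n,z) [-2.   0.1  3.9] w -0.0
```

Emit:
apply_moves --pt "0 -0.005 0.004 0 0 0 1" --pt "0 -0.02 0.007 0 0 0 1" --pt "0 -0.045 0.007 0 0 0 1" --pt "0 -0.08 0.007 0 0 0 1" --pt "0 -0.12 0.007 0 0 0 1" --pt "0 -0.16 0.007 0 0 0 1" --pt "0 -0.2 0.007 0 0 0 1" --pt "0 -0.23 0.007 0 0 0 1" --pt "0 -0.25 0.007 0 0 0 1" --pt "0 -0.26 0.007 0 0 0 1"

```text
t: 13.8
tcp_pos: [0.5395, 0.1259, 0.1773]
eef_rot: [[0.999, -0.053, 0.0], [-0.053, -0.999, -0.0], [0.0, 0.0, -1.0]]
wrist_force: [2.1, -3.0, 3.1]
gripper_width: -0.002
gripper_force: 3.2
```

```bash
python3 -c "
from h import *
where();p=rack();where();cv2.imwrite('pics/s5.png',cv2.resize(p[110:310,130:410],None,fx=2.8,fy=2.8)[:,:,::-1])"
```

```text
t 13.80 s 139.5 n -29.9 z -27.7 F(s,n,z) [-2.9  2.2  3.1] w -0.0
top 31 s -33.0..10.3 mid -11.4 ztop R,M,L [np.float64(40.7), np.float64(20.0), np.float64(22.9)] n [-53.6 -28.6]
scene 981 s -39.2..133.4 mid 47.1 ztop R,M,L [np.float64(48.5), np.float64(27.0), np.float64(3.7)] n [-54.8  10.7]
t 13.90 s 139.7 n -30.0 z -27.7 F(s,n,z) [-1.8  2.1  2.2] w 0.0
```

View pics/s5.png

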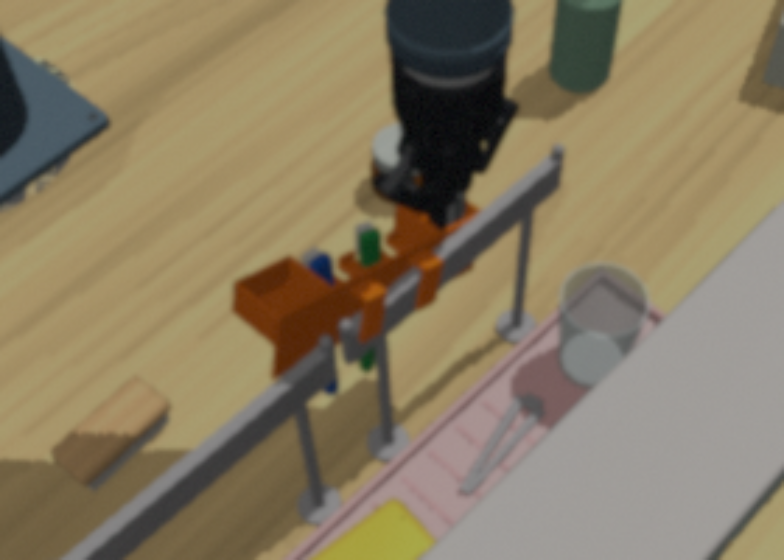

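Emit:
apply_moves --pt "0 -0.015 0 0 0 0 1" --pt "0 -0.045 0 0 0 0 1" --pt "0 -0.075 0 0 0 0 1" --pt "0 -0.09 0 0 0 0 1" --pt "0 -0.09 -0.01 0 0 0 1" --pt "0 -0.09 -0.02 0 0 0 1" --pt "0 -0.09 -0.03 0 0 0 1" --pt "0 -0.09 -0.04 0 0 0 1" --pt "0 -0.09 -0.05 0 0 0 1" --pt "0 -0.09 -0.06 0 0 0 1"

```text
t: 15.15
tcp_pos: [0.5402, 0.1435, 0.1893]
eef_rot: [[0.999, -0.053, -0.0], [-0.053, -0.999, -0.0], [-0.0, 0.0, -1.0]]
wrist_force: [-0.3, 1.0, 1.1]
gripper_width: 0.001
gripper_force: 0.4
```

```bash
python3 -c "
from h import *
where();p=rack();where()"
```

```text
t 15.15 s 157.1 n -30.1 z -15.7 F(s,n,z) [ 1.  -0.4  1.1] w 0.0
top 10 s -18.5..22.5 mid 2.0 ztop R,M,L [np.float64(-7.9), np.float64(-7.8), np.float64(11.3)] n [-51.8 -40.4]
scene 1011 s -25.8..171.5 mid 72.9 ztop R,M,L [np.float64(14.8), np.float64(11.8), np.float64(8.2)] n [-52.5  11. ]
t 15.25 s 157.2 n -30.0 z -15.5 F(s,n,z) [-0.  -1.7  2.3] w 0.0
```

Emit:
apply_moves --pt "0 0 -0.02 0 0 0 1" --pt "0 0 -0.04 0 0 0 1" --pt "0 -0.03 -0.04 0 0 0 1" --pt "0 -0.09 -0.04 0 0 0 1" --pt "0 -0.16 -0.04 0 0 0 1" --pt "0 -0.24 -0.04 0 0 0 1" --pt "0 -0.32 -0.04 0 0 0 1" --pt "0 -0.4 -0.04 0 0 0 1" --pt "0 -0.46 -0.04 0 0 0 1" --pt "0 -0.49 -0.04 0 0 0 1"

```text
t: 16.5
tcp_pos: [0.5451, 0.2427, 0.1972]
eef_rot: [[0.999, -0.052, -0.0], [-0.052, -0.999, 0.0], [-0.0, -0.0, -1.0]]
wrist_force: [0.2, -2.3, 1.1]
gripper_width: 0.001
gripper_force: 0.9
```

```bash
python3 -c "
from h import *
where();p=rack();where()"
```

```text
t 16.50 s 256.5 n -30.3 z -7.8 F(s,n,z) [-2.3  0.3  1.1] w 0.0
top 2 s 78.8..97.5 mid 88.2 ztop R,M,L [np.float64(8.4), np.float64(8.4), np.float64(8.4)] n [-53.6 -46.8]
scene 955 s 73.5..271.0 mid 172.2 ztop R,M,L [np.float64(10.8), np.float64(11.1), np.float64(9.7)] n [-52.   10.8]
t 16.60 s 256.5 n -30.4 z -7.8 F(s,n,z) [-0.5  0.  -0.2] w 0.0
```

Emit:
apply_moves --pt "0 -0.015 0 0 0 0 1" --pt "0 -0.035 0 0 0 0 1" --pt "0 -0.05 0 0 0 0 1" --pt "0 -0.058 0 0 0 0 1" --pt "0 -0.064 0 0 0 0 1" --pt "0 -0.068 0 0 0 0 1" --pt "0 -0.07 0 0 0 0 1" --pt "0 -0.07 0 0 0 0 1"

```text
t: 17.6
tcp_pos: [0.5461, 0.2556, 0.1973]
eef_rot: [[0.999, -0.053, -0.0], [-0.053, -0.999, 0.0], [-0.0, -0.0, -1.0]]
wrist_force: [0.5, -1.3, -0.6]
gripper_width: 0.0
gripper_force: 0.5
```

Emit:
apply_moves --pt "0 -0.005 0 0 0 0 1" --pt "0 -0.005 0 0 0 0 1"

```text
t: 17.85
tcp_pos: [0.5462, 0.2567, 0.1973]
eef_rot: [[0.999, -0.053, 0.0], [-0.053, -0.999, 0.0], [0.0, -0.0, -1.0]]
wrist_force: [0.4, 0.2, -0.7]
gripper_width: 0.0
gripper_force: 0.4
```

Emit:
apply_moves --pt "0 -0.005 0 0 0 0 1" --pt "0 -0.005 0 0 0 0 1"

```text
t: 18.1
tcp_pos: [0.5463, 0.2572, 0.1972]
eef_rot: [[0.999, -0.053, -0.0], [-0.053, -0.999, -0.001], [-0.0, 0.001, -1.0]]
wrist_force: [0.1, -1.7, -0.7]
gripper_width: -0.004
gripper_force: 1.1
```

```bash
python3 -c "
from h import *
where();p=rack();where()"
```

```text
t 18.10 s 271.0 n -30.0 z -7.8 F(s,n,z) [-1.6  0.2 -0.7] w -0.0
top 2 s 110.4..136.1 mid 123.3 ztop R,M,L [np.float64(3.3), np.float64(3.3), np.float64(3.3)] n [-49.8 -40.4]
scene 1004 s 87.2..284.5 mid 185.8 ztop R,M,L [np.float64(10.5), np.float64(10.9), np.float64(8.0)] n [-52.6  10.6]
t 18.20 s 271.0 n -30.0 z -7.8 F(s,n,z) [-2.8  0.3  0.9] w 0.0
```

Close; continue in 0.6 mm steps while watching the force.

Emit:
apply_moves --pt "0 -0.003 0 0 0 0 1" --pt "0 -0.003 0 0 0 0 1"

```text
t: 18.45
tcp_pos: [0.5464, 0.2573, 0.1972]
eef_rot: [[0.999, -0.053, -0.0], [-0.053, -0.999, -0.001], [-0.0, 0.001, -1.0]]
wrist_force: [-0.1, -4.4, 1.1]
gripper_width: -0.003
gripper_force: 2.3
```

Emit:
apply_moves --pt "0 -0.003 0 0 0 0 1" --pt "0 -0.003 0 0 0 0 1"

```text
t: 18.7
tcp_pos: [0.5464, 0.2575, 0.1971]
eef_rot: [[0.999, -0.054, -0.0], [-0.054, -0.999, -0.002], [-0.0, 0.002, -1.0]]
wrist_force: [-0.1, -5.8, 0.5]
gripper_width: -0.001
gripper_force: 3.0
```

Emit:
apply_moves --pt "0 -0.003 0 0 0 0 1" --pt "0 -0.003 0 0 0 0 1"

```text
t: 18.95
tcp_pos: [0.5465, 0.2576, 0.197]
eef_rot: [[0.999, -0.054, -0.001], [-0.054, -0.999, -0.002], [-0.0, 0.002, -1.0]]
wrist_force: [-0.3, -6.6, 0.8]
gripper_width: 0.001
gripper_force: 3.5
```

Emit:
apply_moves --pt "0 0.006 0 0 0 0 1" --pt "0 0.014 0 0 0 0 1" --pt "0 0.025 0 0 0 0 1" --pt "0 0.03 0 0 0 0 1" --pt "0 0.03 -0.04 0 0 0 1" --pt "0 0.03 -0.13 0 0 0 1" --pt "0 0.03 -0.25 0 0 0 1" --pt "0 0.03 -0.4 0 0 0 1" --pt "-0.05 0.03 -0.5 0 0 0 1" --pt "-0.1 0.03 -0.52 0 0 0 1"

```text
t: 20.2
tcp_pos: [0.5258, 0.255, 0.3031]
eef_rot: [[0.999, -0.053, 0.002], [-0.053, -0.999, 0.001], [0.002, -0.002, -1.0]]
wrist_force: [-0.4, 0.3, -0.6]
gripper_width: -0.004
gripper_force: 0.0
```

Emit:
apply_moves --pt "-0.1 0.1 -0.05 0 0 0 1" --pt "-0.3 0.2 -0.1 0 0 0 1" --pt "-0.5 0.35 -0.1 0 0 0 1" --pt "-0.6 0.4 -0.1 0 0 0 1" --pt "-0.6 0.4 -0.1 0 0 0 1"

```text
t: 20.82
tcp_pos: [0.4001, 0.1801, 0.3209]
eef_rot: [[0.999, -0.053, -0.001], [-0.053, -0.999, -0.001], [-0.001, 0.001, -1.0]]
wrist_force: [0.4, 0.3, -0.5]
gripper_width: 0.002
gripper_force: 0.0
```

```bash
python3 -c "
from h import *
where();p=rack();where();cv2.imwrite('pics/s6.png',cv2.resize(p[80:280,150:430],None,fx=2.8,fy=2.8)[:,:,::-1])"
```

```text
t 20.82 s 186.3 n -171.9 z 115.9 F(s,n,z) [ 0.3  0.4 -0.5] w 0.0
top 14 s 95.5..270.4 mid 183.0 ztop R,M,L [np.float64(6.2), None, np.float64(8.2)] n [-52.9 -10.9]
scene 624 s 87.4..286.8 mid 187.1 ztop R,M,L [np.float64(8.8), np.float64(9.4), np.float64(8.9)] n [-52.2  10.4]
t 20.93 s 187.5 n -170.1 z 116.1 F(s,n,z) [-0.5 -0.1 -0. ] w -0.0
```

View pics/s6.png

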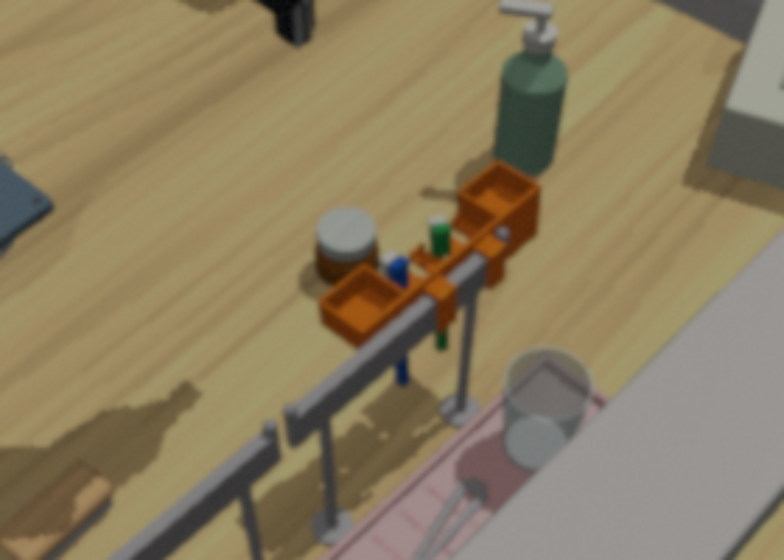

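The picture shows the rack hanging level on rail_b. Its left hook is against the far pin at (500, 235), and both brushes are in their slots at (398, 268) and (440, 235).

```bash
python3 -c "
from rig import sign_off
print(sign_off())"
```

```text
the job is handed in; nothing more can be done
None
```

The rack now hangs level on the other rail, touching its far end stop with both toothbrushes still in it; I handed the job in at about 21 s of the 58 s limit.

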